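Dump label rolls from a drop-bottom bin into the catch pan

TASK

Slide the open catch pan under the drop-bottom bin so that it is centred and square below it, with its black grip out at the front, the bin's latch side. Then push the latch bolt sideways, to the bin's left, far enough that it stays clear and the hinged floor drops open and all three label rolls fall into the pan. Leave the pan with the rolls standing flat under the bin, and do not disturb the bottle that stands beside it.

Things in the scene. Friction and masses are not known exactly. Their poses are not given: they have to be found in the camera images.
- bin: drop-bottom sheet-steel bin, fixed on two posts (25 mm square, y = +-60, front faces at x = 100 mm). Origin on the table under its middle; x from front (latch side, facing -x of the world within 12 deg) to back, y to its left. Open box, inside 100 (x) x 175 (y), walls 4, z = 200 to 290 mm; latch and floor hang down to z = 186. Clear below from the front and both sides
- bin_mouth (a point): middle of the bin's floor opening, 190 mm over the table; axes as the bin's
- lip_edge (a point): middle of the front edge of a flat lip, 4 mm thick, 183 mm wide (y), that juts 58 mm out of the bin's front wall right above the latch: at x = -112, z = 282 mm of the bin; axes as the bin's. Because of it the latch tab cannot be reached with a vertical tool, only with one tilted about 40 to 45 degrees, coming from the front in under the lip
- floor (a joint): angle of the hinged floor, rad: 0 closed (level), 1.6 hanging straight down; hinge along the bottom of the rear wall. The floor falls open by its own weight and the rolls' as soon as the bolt frees it; when hanging it reaches down to 72 mm over the table
- bolt (a joint): travel of the sliding latch bolt on the bin's front, m: starts at 0 to 0.006 (latched), 0.045 is its open end. It slides towards the bin's +y (the bin's left), frees the floor past about 0.027, has no spring, stays where it is left and takes about 2 to 4 N to push
- latch_tab (a point): centre of the bolt's finger tab, an upright plate 32 (x) x 12 (y) x 40 (z) mm on the bin's front; bin's axes; moves with the bolt. At bolt = 0 it is at x = -85, y = 0, z = 215 mm of the bin. The 12 mm rod runs along y 19 mm behind it; rod guides reach out to x = -78 mm at y = -45 and 75 mm. Push its -y side towards +y, at its front half
- pan: open sheet-aluminium catch pan, loose, about 0.45 kg, 183 (x) x 238 (y) x 70 mm high, walls 4 mm; origin at the centre of its underside; its grip is on its -x side. It starts flat on the table 0.25 to 0.4 m to the left or the right of the bin, the grip roughly towards the robot. When in place under the bin its origin and axes coincide with the bin's
- pan_grip (a point): grasp point on the pan's black grip, an upright plate 14 mm thick (y), 50 mm high (z from 10 to 60 mm), from x = -92 to x = -191 mm of the pan's frame; the point lies at x = -165, y = 0, z = 35 mm of the pan; axes as the pan's
- roll_a_mid (a point): centre of a white label roll, 82 mm diameter x 38 mm, 0.09 kg; starts lying flat on the bin's floor
- roll_b_mid (a point): centre of a second, equal label roll, beside the first on the bin's floor
- roll_c_mid (a point): centre of a third, equal label roll, lying on top of the other two in the bin
- spare_bottle_mid (a point): centre (half-way up) of a full upright bottle, 77 mm diameter, 222 mm tall, on the table to the robot's right of both bin and pan; bystander
There are look-alikes about, which are no part of the job. What is shaped like the part that bears roll_c_mid but pink is not meant.

How it is judged (in metres and radians):
On the way, in this order (a step that is already met when the one before it is completed fails the run):
1. the pan stands square under the bin, grip to the front, the whole floor opening above it, while the floor is still closed (x of pan in the frame of bin between -0.035 and 0.035 m and y of pan in the frame of bin between -0.027 and 0.027 m and angle between the x axis of pan and the x axis of bin, either way round below 0.15 rad and height (world z) of pan below 0.006 m and value of joint floor below 0.1 rad and x of pan_grip in the frame of bin below -0.1 m), for 0.2 s.
2. the bolt is drawn and the floor has swung open (value of joint bolt above 0.03 m and value of joint floor above 1 rad), for 0.1 s.
At the end, for the whole second after the job is handed in: All three rolls lie inside the pan; the pan stands still and flat on the table under the bin, within 45 mm (front to back), 40 mm (sideways) and 0.2 rad of centred and square, grip to the front; the bolt is drawn past 30 mm and the floor hangs open (over 1.0 rad) (all of step 2 and x of roll_a_mid in the frame of pan between -0.09 and 0.09 m and y of roll_a_mid in the frame of pan between -0.117 and 0.117 m and z of roll_a_mid in the frame of pan between 0.005 and 0.11 m and x of roll_b_mid in the frame of pan between -0.09 and 0.09 m and y of roll_b_mid in the frame of pan between -0.117 and 0.117 m and z of roll_b_mid in the frame of pan between 0.005 and 0.11 m and x of roll_c_mid in the frame of pan between -0.09 and 0.09 m and y of roll_c_mid in the frame of pan between -0.117 and 0.117 m and z of roll_c_mid in the frame of pan between 0.005 and 0.11 m and x of pan in the frame of bin between -0.045 and 0.045 m and y of pan in the frame of bin between -0.04 and 0.04 m and angle between the x axis of pan and the x axis of bin, either way round below 0.2 rad and angle between pan's own z axis and vertical below 0.05 rad and height (world z) of pan below 0.006 m and linear speed of pan below 0.02 m/s and x of pan_grip in the frame of bin below -0.1 m); the robot touches nothing.
It fails at once if the bottle is moved more than 30 mm or tipped (distance of spare_bottle_mid from where it was at the start of the episode above 0.03 m or angle between spare_bottle_mid's own z axis and vertical above 0.3 rad).
It also fails if it takes over 56 s, if anything falls off the work surface, if the arm or the gripper's body presses on something with over 40 N, if the wrist force passes 120 N, or if a joint passes its speed limit or range.

ROBOT

A 6-joint arm with a two-finger parallel gripper is mounted at the origin on a cart in front of the work surface, level with it; the furniture and walls round the work are solid. World frame = base frame: x ahead of the robot, y to its left, z up, the work surface at z = 0. Lengths are in m, angles in degrees, forces in N, time in s.
With the tool pointing down it reaches from about 0.25 to 0.725 m from the base axis. Payload 9.7 kg.
Tool frame: the origin (TCP) lies midway between the tips of the shut fingers; the grasp point (between the pads) lies 19 mm behind it (bot.grasp_offset is the distance from the TCP to the grasp point, in m); z points along the fingers, x is the direction in which the jaws open and shut, and the axes are right-handed (so a half turn about z gives the same grasp; the last joint's range is limited). The gripper opens to 85 mm and grips with 20 to 120 N. Pads are 22 mm wide; open, the fingers measure 114 mm over their backs; the gripper's body (76 mm by 85 mm) begins 54 mm behind the grasp point. The pads swing forward as they close: fully open they stand 13 mm farther back than shut.
Start: joints at [-73.167, 4.979, 10.078, 95.1, 0, 90], TCP at [0.159, -0.526, 0.231] pointing down, gripper open.
Joint ranges: [-179.16, 179.16], [-48.56, 103.87], [-65.8, 70.77], [-126.05, 130.52], [-82.76, 87.17], [-180, 180]. Speed limits (degrees/s): [127.2, 127.2, 147.25, 180, 180, 180].

INTERFACE

Orientations are given as [roll, pitch, yaw] about the fixed x, y, z axes, in that order (R = Rz(yaw) Ry(pitch) Rx(roll)).
In Python, from workcell import bot gives the robot as it stands.
- The arm moves only by the tool send_rows, never from a script. Its argument "targets" is a list of rows, each a list of 5 numbers: the closure, from 0 (fully open) to 1 (shut), then the shift along the world's x, y, z in mm, then the turn about the world's z in degrees. A call has 1 to 10 rows; each row is the pose to reach, as a shift and turn from the pose commanded when the call began; what a row does not reach only later rows make up. A row lasts 1/8 s, in which the tool goes at most 62.5 mm and 10.7 degrees, less where a joint would pass 70% of its speed; a pose out of reach is approached as far as the arm can. A call with a gripper value outside its range is refused whole. The fingers move at their own pace and stop on an object; "squeeze" is the grip in N (left out, the last holds). Time passes only in rows, so rows that repeat a pose let the fingers close. It gives the time, the measured TCP pose, the force and the opening at its end, in the units of the state.
- bot.get_obs(): the state, without advancing time (a new reading comes with each control period).
- bot.camera(name): name is "scene" or "top" or "wrist"; returns a dict with "pixels" (480x640x3 uint8, red, green, blue), "intrinsics" (3x3 intrinsics, pixels), "dist" ([k1, k2, p1, p2, k3] as OpenCV has them; the pictures are not rectified), "view" (4x4, takes a point from world to camera coordinates); the wrist camera has in their place "mount" (4x4, takes a point from camera to tool coordinates, whose origin is the TCP and whose axes are the tool frame's). Camera axes: x right, y down, z forward; pixel columns grow to the right and rows downward; lengths in m; the calibration is good to about 2 mm. A picture is of the moment at which its call begins: read the wrist's pose just before it. There is no depth.
- bot.job_done(): hands the job in, once; it reports no verdict.
The state is a dict: "time": time; "q": joint angles; "qd": joint speeds; "joint_efforts": joint torques, N m; "ee_pos": TCP position; "tcp_rot": TCP orientation; "wrist_force": force on the tool from outside, world axes, zero at the start; "torque": the same for the moment, N m; "opening": finger opening in m.
Only numpy, scipy, OpenCV 4.12 (cv2) and the standard library are available. Lean on these libraries where they do the work, as an engineer would, in place of code of your own. Each camera call takes 0.05 s, during which the arm holds its last target.

## Working session

There is one attempt and no reset: what is moved stays moved. The work goes in short steps, Python scripts to look and compute and a tool call to move; the robot and the scene stay as the last step left them, time stands still between calls to the robot, and variables do not carry over. Pictures are saved under pics/ and viewed, and the job is handed in when it is done.

Besides the shell and the picture viewer there is one more tool, called after "Call:" by a JSON object that holds its "method" and its "body", one argument or row to a line. send_rows: Moves the arm, as the interface text tells. Its arguments: {"type":"object","properties":{"targets":{"type":"array","items":{"type":"array","items":{"type":"number"}}},"squeeze":{"type":"number"}},"required":["targets"]}

View pics/scene0.png

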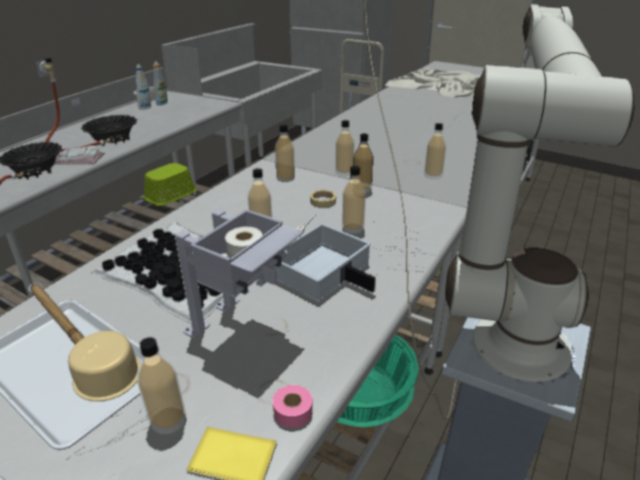

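View pics/top0.png

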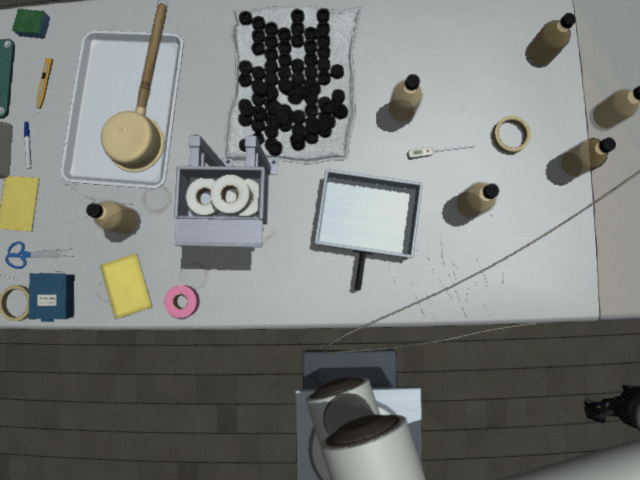

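View pics/wrist0.png

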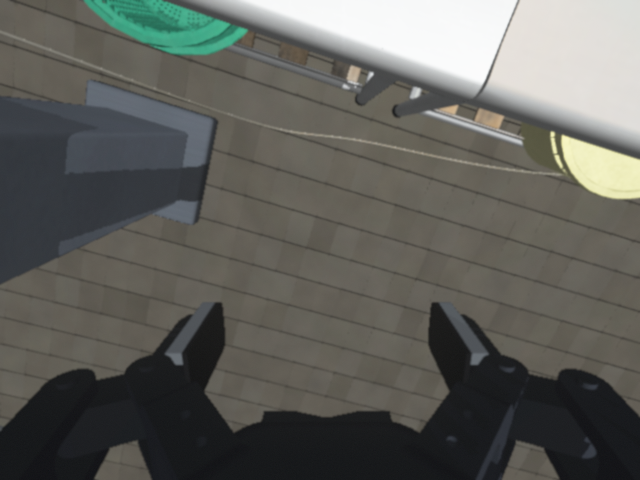

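Run:
```python
import cv2
a=cv2.imread('pics/top0.png')
cv2.imwrite('pics/c1.png',cv2.resize(a[125:260,165:285],None,fx=5,fy=5,interpolation=cv2.INTER_CUBIC)[:600])
cv2.imwrite('pics/c2.png',cv2.resize(a[160:300,300:440],None,fx=4.2,fy=4.2,interpolation=cv2.INTER_CUBIC))
s=cv2.imread('pics/scene0.png')
cv2.imwrite('pics/c3.png',cv2.resize(s[195:345,170:390],None,fx=3.6,fy=3.6,interpolation=cv2.INTER_CUBIC)[:600])
```

```text
(no output)
```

View pics/c1.png

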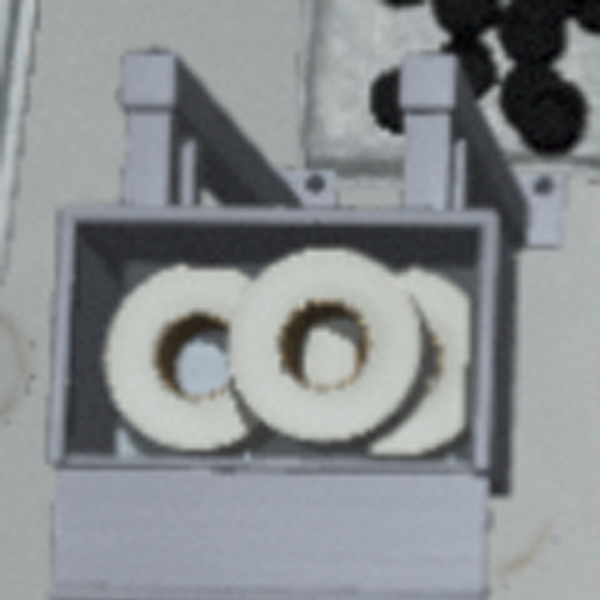

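View pics/c2.png

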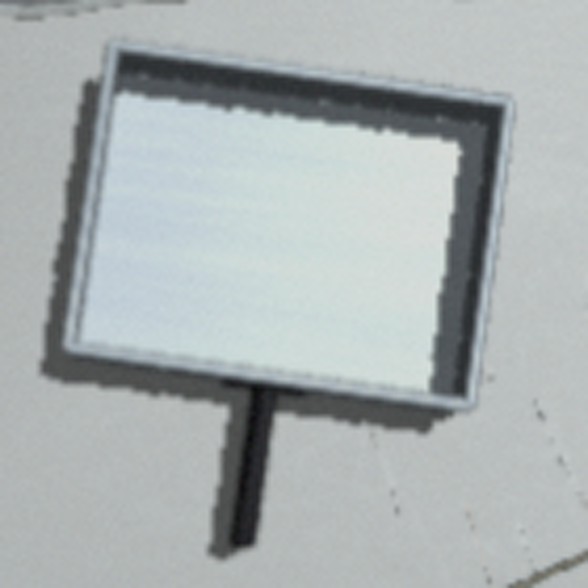

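View pics/c3.png

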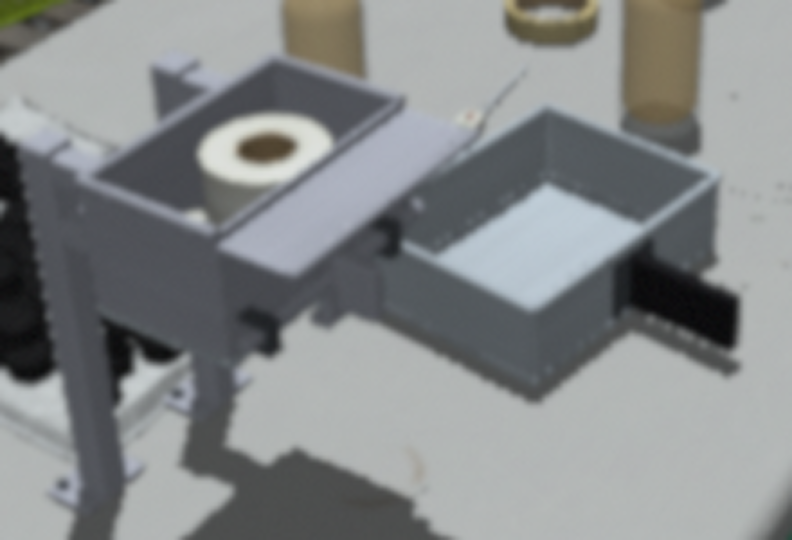

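```bash
cat >> h.py <<'E'
import pickle
from scipy.optimize import least_squares
from scipy.spatial.transform import Rotation as Rn
def load(f): return pickle.load(open('pics/'+f+'.pkl','rb'))
def ext(c):
    if 'view' in c: return c['view']
    o=c['obs']; T=np.eye(4); T[:3,:3]=Rn.from_euler('xyz',o['tcp_rot'],degrees=True).as_matrix(); T[:3,3]=o['ee_pos']
    return np.linalg.inv(T@c['mount'])
def proj(c,P):
    V=ext(c); P=np.atleast_2d(P)@V[:3,:3].T+V[:3,3]
    return cv2.projectPoints(P.reshape(-1,1,3),np.zeros(3),np.zeros(3),c['intrinsics'],np.array(c['dist'],float))[0].reshape(-1,2)
def crop(pts,s,ox,oy): return (np.array(pts,float)+.5)/s-.5+[ox,oy]
def W(p,P):
    a=p[2];R=np.array([[np.cos(a),-np.sin(a),0],[np.sin(a),np.cos(a),0],[0,0,1]]); q=np.atleast_2d(P)@R.T; q[:,0]+=p[0];q[:,1]+=p[1]
    if len(p)>3:q[:,2]+=p[3]
    return q
def fit(obs,x0):
    f=lambda p:np.concatenate([(proj(c,W(p,M))-px).ravel() for c,M,px in obs])
    r=least_squares(f,x0); return r.x,r.fun.reshape(-1,2)
E
cat > m1.py <<'E'
from h import *
t=load('top0');s=load('scene0')
B=np.array([[.054,.0915,.29],[.054,-.0915,.29],[-.054,-.0915,.29],[-.054,.0915,.29]])
bt=crop([(60,210),(498,210),(488,470),(50,465)],5,165,125)
bs=crop([(85,178),(275,58),(403,98),(220,235)],3.6,170,195)
P=np.array([[.0915,.119,.07],[.0915,-.119,.07],[-.0915,-.119,.07],[-.0915,.119,.07]])
pt=crop([(110,42),(513,97),(474,406),(68,350)],4.2,300,160)
ps=crop([(548,108),(715,178),(540,310)],3.6,170,195)
for nm,o in [('bin',[(t,B,bt),(s,B,bs)]),('bint',[(t,B,bt)]),('bins',[(s,B,bs)]),('pan',[(t,P,pt),(s,P[1:],ps)]),('pant',[(t,P,pt)])]:
    for x0 in ([.6,.1,0],[.6,.1,0,0]):
        x,r=fit(o,x0);print(nm,np.round(x[:2],4),np.rad2deg(x[2]).round(2),x[3:].round(4),np.abs(r).max().round(2),r.round(1).tolist())
E
python3 m1.py
```

```text
bin [0.6092 0.29  ] -1.71 [] 2.04 [[1.4, 0.4], [0.0, 0.6], [0.7, 0.0], [1.2, 0.2], [-2.0, 1.8], [-0.8, -0.0], [0.8, 0.5], [-0.6, 0.9]]
bin [0.6084 0.2904] -1.68 [0.0028] 2.04 [[0.9, 0.5], [-0.3, 0.7], [0.4, 0.2], [0.6, 0.5], [-2.0, 0.9], [-0.7, -0.9], [0.9, -0.4], [-0.5, -0.1]]
bint [0.6099 0.2918] -1.76 [] 0.79 [[0.6, 0.1], [-0.8, 0.3], [-0.2, -0.3], [0.3, -0.1]]
bint [0.6078 0.2895] -1.77 [0.0115] 0.34 [[0.2, -0.2], [-0.3, 0.1], [0.3, 0.0], [-0.1, 0.1]]
bins [0.6103 0.2862] -1.7 [] 1.29 [[-1.2, 0.8], [-0.2, -0.8], [1.3, -0.3], [0.1, -0.2]]
bins [0.627  0.2669] -2.12 [-0.0155] 0.74 [[-0.1, 0.6], [-0.1, -0.1], [0.3, 0.3], [-0.1, -0.7]]
pan [ 0.5906 -0.0347] -8.84 [] 1.2 [[0.5, 0.6], [-0.3, 0.3], [0.2, -0.1], [0.3, 0.1], [-1.1, -0.2], [1.1, -0.3], [-1.2, 0.8]]
pan [ 0.5905 -0.0345] -8.85 [0.0007] 1.2 [[0.4, 0.6], [-0.3, 0.3], [0.2, -0.1], [0.2, 0.1], [-1.1, -0.4], [1.2, -0.5], [-1.2, 0.6]]
pant [ 0.5911 -0.0342] -8.93 [] 0.42 [[0.4, 0.3], [-0.4, 0.2], [-0.1, -0.3], [0.1, -0.2]]
pant [ 0.5901 -0.0337] -8.93 [0.0074] 0.2 [[0.2, 0.1], [-0.1, 0.0], [0.2, -0.0], [-0.2, -0.1]]
```

Call:
{"method": "send_rows", "body": {
  "targets": [
    [0,20,35,20,10],
    [0,45,85,20,20],
    [0,70,135,20,30],
    [0,95,190,20,40],
    [0,125,245,20,50],
    [0,150,300,20,60],
    [0,180,355,10,70],
    [0,205,410,0,80],
    [0,235,465,-20,90],
    [0,263,518,-40,100]
  ]
}}

```text
time: 1.4
ee_pos: [0.4211, -0.0097, 0.1922]
tcp_rot: [180.0, -0.0, 27.2]
wrist_force: [1.1, -1.6, 0.3]
opening: 0.0854
```

Call:
{"method": "send_rows", "body": {
  "targets": [
    [0,0,0,-10,10],
    [0,0,0,-20,20],
    [0,0,0,-30,30],
    [0,0,0,-45,40],
    [0,0,0,-60,50],
    [0,0,0,-70,54.3],
    [0,0,0,-70,54.3]
  ]
}}

```text
time: 2.28
ee_pos: [0.42, -0.0117, 0.1218]
tcp_rot: [-179.9, 0.0, 81.1]
wrist_force: [0.1, 0.3, -0.1]
opening: 0.085
```

Run:
```python
from h import *
c=snap('wrist','wrist1');o=c['obs'];print(o['q'].round(1),o['ee_pos'].round(4),o['tcp_rot'].round(1))
p=[.5905,-.0345,np.deg2rad(-8.85)]
print(proj(c,W(p,[[-.191,0,.06],[-.165,0,.06],[-.092,0,.06],[-.0915,.119,.07],[-.0915,-.119,.07]])).round(1))
```

```text
[ -1.6 -13.6 -19.4  84.2  -0.    7.4] [ 0.4203 -0.0118  0.1224] [-180.    0.   81.]
[[331.7 227.4]
 [331.6 267.2]
 [331.3 365.5]
 [511.7 376.5]
 [151.8 376.6]]
```

View pics/wrist1.png

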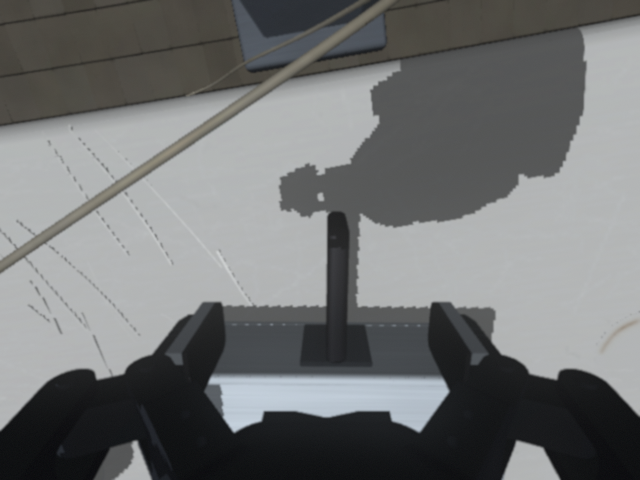

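Call:
{"method": "send_rows", "body": {
  "targets": [
    [0,0,3,-40,0],
    [0,0,3,-80,0],
    [0,0,3,-104,0],
    [1,0,3,-104,0],
    [1,0,3,-104,0],
    [1,0,3,-104,0],
    [1,0,3,-104,0],
    [1,0,3,-104,0],
    [1,0,3,-104,0]
  ],
  "squeeze": 70
}}

```text
time: 3.45
ee_pos: [0.4212, -0.0086, 0.0196]
tcp_rot: [179.9, -0.0, 81.2]
wrist_force: [-1.8, 0.7, 5.6]
opening: 0.0133
```

Run:
```python
from h import *
c=snap('wrist','wrist2');o=c['obs'];print(o['q'].round(1),o['ee_pos'].round(4),o['tcp_rot'].round(1),o['opening'],o['wrist_force'].round(1))
```

```text
[ -1.2 -11.7 -29.3  72.3   0.    7.7] [ 0.4212 -0.0086  0.0196] [179.9  -0.   81.2] 0.01297380304932749 [-0.8  2.   6.5]
```

View pics/wrist2.png

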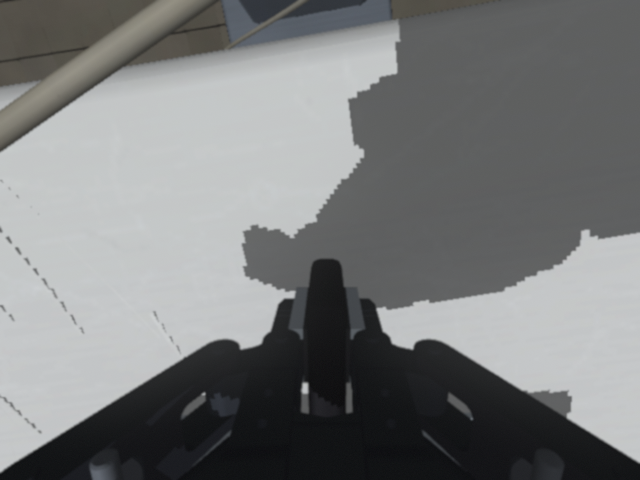

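Call:
{"method": "send_rows", "body": {
  "targets": [
    [1,0,15,0,2],
    [1,0,45,0,4],
    [1,0,80,0,7.2],
    [1,2,118,0,7.2],
    [1,3,156,0,7.2],
    [1,4,194,0,7.2],
    [1,5,232,0,7.2],
    [1,6,268,0,7.2],
    [1,7,292,0,7.2],
    [1,7,304,0,7.2]
  ]
}}

```text
time: 4.75
ee_pos: [0.4282, 0.2956, 0.0195]
tcp_rot: [179.9, 0.1, 88.3]
wrist_force: [0.5, -7.9, 8.2]
opening: 0.0132
```

Call:
{"method": "send_rows", "body": {
  "targets": [
    [1,0,0,0,0],
    [1,0,0,0,0]
  ]
}}

```text
time: 5.0
ee_pos: [0.4283, 0.2961, 0.0196]
tcp_rot: [179.9, -0.1, 88.3]
wrist_force: [0.5, 3.2, 4.9]
opening: 0.0132
```

Run:
```python
from h import *
o=bot.get_obs();print(o['q'].round(1),o['ee_pos'].round(4),o['tcp_rot'].round(1),o['opening'],o['wrist_force'].round(1))
snap('top','top2');snap('scene','scene2')
a=cv2.imread('pics/top2.png');s=cv2.imread('pics/scene2.png')
cv2.imwrite('pics/c4.png',cv2.resize(a[125:325,135:335],None,fx=3,fy=3,interpolation=cv2.INTER_CUBIC))
cv2.imwrite('pics/c5.png',cv2.resize(s[180:380,140:380],None,fx=3,fy=3,interpolation=cv2.INTER_CUBIC))
```

```text
[ 34.7   2.2 -16.3  71.3   0.   36.3] [0.4283 0.2961 0.0196] [ 1.799e+02 -1.000e-01  8.830e+01] 0.01318692687959902 [0.5 3.2 4.9]
```

View pics/c4.png

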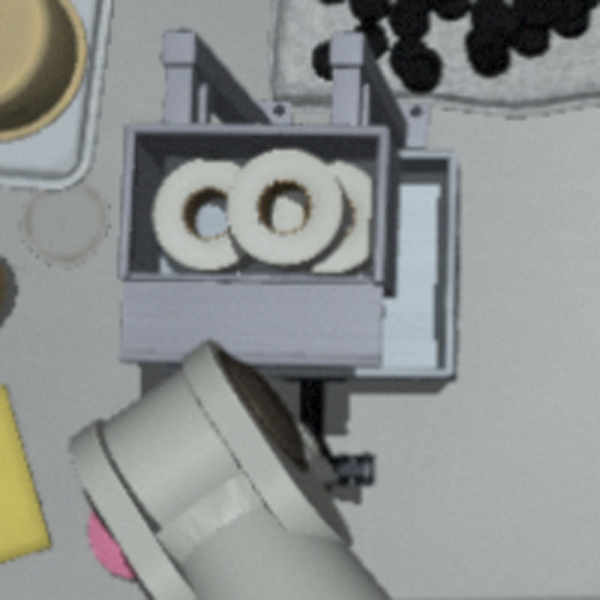

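View pics/c5.png

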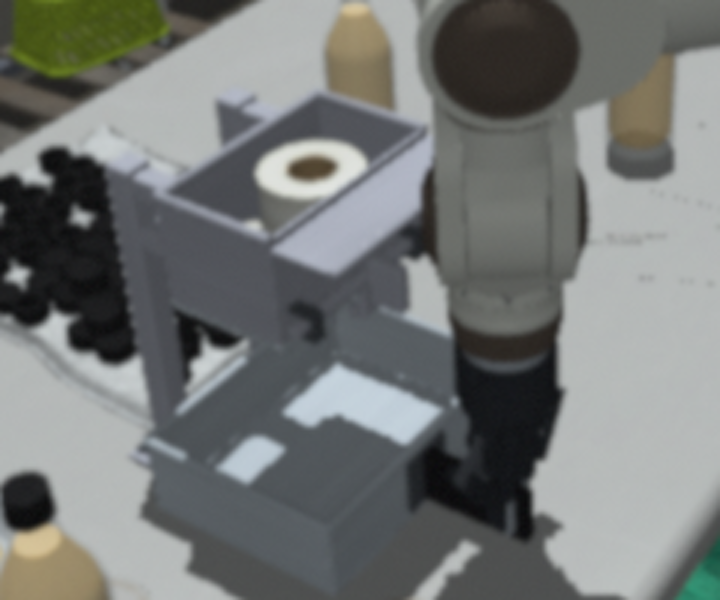

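Run:
```python
from h import *
t=load('top2');s=load('scene2')
P=np.array([[.0915,-.119,.07],[-.0915,-.119,.07]])
x,r=fit([(t,P,crop([(458,152),(456,378)],3,135,125)),(s,np.array([[-.0915,.119,.07]]),crop([(335,520)],3,140,180))],[.6,.3,0]);print(x,np.rad2deg(x[2]),r.round(1))
print(proj(t,W([.599,.290,-.03],P)).round(1),crop([(458,152),(456,378)],3,135,125).round(1))
B=np.array([[.054,.0915,.29],[.054,-.0915,.29],[-.054,-.0915,.29],[-.054,.0915,.29],[-.112,-.0915,.284],[-.112,.0915,.284]])
x,r=fit([(t,B,crop([(126,126),(389,126),(384,282),(120,280),(381,366),(120,360)],3,135,125))],[.6,.3,0]);print(x,np.rad2deg(x[2]),r.round(1))
```

```text
[ 0.59841415  0.28446026 -0.02385198] -1.3666175190555807 [[ 1.   0.5]
 [ 0.7 -1.3]
 [-0.2  2.3]]
[[286.4 175.9]
 [284.9 249.5]] [[287.3 175.3]
 [286.7 250.7]]
[ 0.60990718  0.29147763 -0.03219325] -1.8445375491041216 [[ 0.8 -0.1]
 [-0.7  0.3]
 [-0.5 -0.3]
 [ 0.4 -0.6]
 [ 0.1  0. ]
 [ 0.   0.7]]
```

Call:
{"method": "send_rows", "body": {
  "targets": [
    [1,3,4,0,0],
    [1,3,4,0,0],
    [0,3,4,0,0],
    [0,3,4,0,0],
    [0,3,4,0,0],
    [0,3,4,0,0],
    [0,3,4,30,0],
    [0,-20,4,80,0],
    [0,-40,4,130,0],
    [0,-50,0,190,0]
  ]
}}

```text
time: 6.35
ee_pos: [0.3763, 0.295, 0.2097]
tcp_rot: [-180.0, 0.0, 88.4]
wrist_force: [1.0, 1.2, -0.5]
opening: 0.0854
```

Run:
```python
from h import *
o=bot.get_obs();print(o['q'].round(1),o['ee_pos'].round(4),o['tcp_rot'].round(1),o['opening'],o['wrist_force'].round(1))
snap('top','top3');snap('scene','scene3');snap('wrist','wrist3')
a=cv2.imread('pics/top3.png');s=cv2.imread('pics/scene3.png')
cv2.imwrite('pics/c6.png',np.hstack([cv2.resize(a[140:300,155:315],None,fx=2.5,fy=2.5,interpolation=cv2.INTER_CUBIC),cv2.resize(s[190:390,160:360],None,fx=2,fy=2,interpolation=cv2.INTER_CUBIC)]))
```

```text
[38.1 -5.2 -2.5 92.8  0.  39.7] [0.3763 0.295  0.2097] [-180.     0.    88.4] 0.08541574005187985 [ 1.   1.2 -0.5]
```

View pics/c6.png

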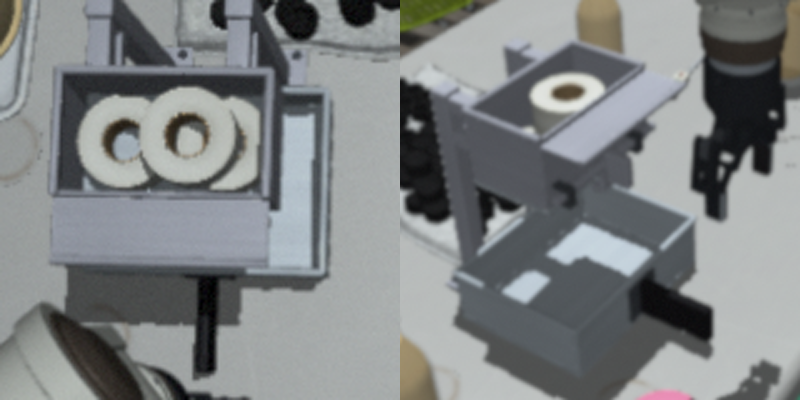

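View pics/wrist3.png

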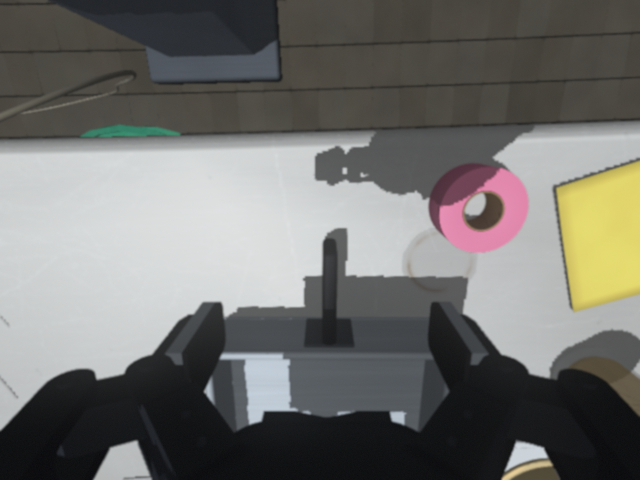

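Run:
```python
from h import *
t=load('top3');s=load('scene3');w=load('wrist3')
P=np.array([[.0915,-.119,.07],[-.0915,-.119,.07],[-.191,0,.06]])
ot=(t,P,crop([(329,89),(327,276),(205,372)],2.5,155,140)); os=(s,np.array([[-.0915,-.119,.07],[-.0915,.119,.07]]),crop([(295,222),(180,332)],2,160,190))
for o in ([ot],[os],[ot,os]):
    x,r=fit(o,[.6,.3,0]);print(x.round(4),np.rad2deg(x[2]).round(2),r.round(1).tolist())
B=np.array([[.054,.0915,.29],[.054,-.0915,.29],[-.054,-.0915,.29],[-.054,.0915,.29],[-.112,-.0915,.284],[-.112,.0915,.284]])
x,r=fit([(t,B,crop([(53,66),(274,69),(270,197),(50,196),(268,267),(51,262)],2.5,155,140))],[.6,.3,0]);print(x,np.rad2deg(x[2]),r.round(1))
```

```text
[ 0.5999  0.2892 -0.03  ] -1.72 [[0.4, 0.3], [-0.3, -0.9], [-0.1, 0.7]]
[ 0.5989  0.2906 -0.0255] -1.46 [[0.7, -1.7], [-0.6, 1.2]]
[ 0.5995  0.2896 -0.028 ] -1.6 [[0.2, 0.4], [-0.4, -0.9], [-0.1, 0.8], [0.7, -1.9], [-0.7, 0.8]]
[ 0.61002117  0.29153502 -0.03112636] -1.7834088629223044 [[ 1.5  0.5]
 [-0.8 -0.4]
 [-0.6 -0.2]
 [ 0.3 -0.7]
 [-0.1  0.1]
 [-0.4  0.8]]
```

Call:
{"method": "send_rows", "body": {
  "targets": [
    [1,0,-40,40,0],
    [1,10,-80,80,0],
    [1,30,-120,120,0],
    [1,60,-160,150,0],
    [1,90,-200,180,0],
    [1,130,-240,200,0],
    [1,170,-270,220,0],
    [1,220,-295,230,0],
    [1,280,-295,230,0],
    [1,340,-295,230,0]
  ]
}}

```text
time: 7.75
ee_pos: [0.5983, -0.0001, 0.4245]
tcp_rot: [-176.8, 0.1, 88.3]
wrist_force: [0.4, -0.6, 0.6]
opening: -0.0001
```

Run:
```python
from h import *
o=bot.get_obs();print(o['q'].round(1),o['ee_pos'].round(4),o['tcp_rot'].round(1),o['opening'],o['wrist_force'].round(1))
```

```text
[ -0.   33.2  70.4 130.3  -0.    1.7] [ 5.983e-01 -1.000e-04  4.245e-01] [-1.768e+02  1.000e-01  8.830e+01] -0.00011911539707451505 [ 0.4 -0.6  0.6]
```

Call:
{"method": "send_rows", "body": {
  "targets": [
    [1,0,0,0,0],
    [1,0,0,0,0]
  ]
}}

```text
time: 8.0
ee_pos: [0.5941, 0.001, 0.4349]
tcp_rot: [-177.8, 0.1, 88.4]
wrist_force: [-0.2, 0.8, 0.2]
opening: -0.0
```

Run:
```python
from h import *
o=bot.get_obs();print(o['q'].round(2),o['ee_pos'].round(4),o['tcp_rot'].round(2),o['opening'],o['wrist_force'].round(1))
```

```text
[1.0000e-01 3.2510e+01 7.0770e+01 1.3048e+02 0.0000e+00 1.7500e+00] [0.5941 0.001  0.4349] [-1.7777e+02  7.0000e-02  8.8350e+01] -4.568169211911099e-05 [-0.2  0.8  0.2]
```

```bash
cat > fk.py <<'E'
import numpy as np
from scipy.optimize import least_squares
D=np.array([[5.01264,10.034,95.099,.54978,.23056],[-13.6,-19.4,84.2,.4205,.1224],[-11.7,-29.3,72.3,.4213,.0196],[2.2,-16.3,71.3,.5207,.0196],[-5.2,-2.5,92.8,.4781,.2097],[32.51,70.77,130.48,.5941,.4349],[33.2,70.4,130.3,.5983,.4245]])
d=np.deg2rad
def fk(P,q2,q3,q4):
    L1,L2,o,r0,z0,T=P; q2,q3,q4=d(q2),d(q3),d(q4); e=q3-q2;p=q4-e
    return r0+L1*np.sin(q2)+L2*np.cos(e)-o*np.sin(e)+T*np.cos(p), z0+L1*np.cos(q2)+L2*np.sin(e)+o*np.cos(e)-T*np.sin(p)
def res(P):
    r,z=fk(P,*D[:,:3].T); return np.r_[r-D[:,3],z-D[:,4],(P[5]-.3)*.01]
s=least_squares(res,[.4,.4,0,0,.3,.3]); P=s.x
if __name__=='__main__':
    print(P.round(4),(s.fun*1000).round(1))
    for q2 in (30,20,10,0,-10,-15,-20): print(q2,np.round(fk(P,q2,70.77,130.48),3),'pitch',q2-70.77+130.48)
E
python3 fk.py
```

```text
[ 4.192e-01  5.188e-01  3.720e-02 -2.000e-04  1.272e-01  3.968e-01] [-0.4  0.6 -0.1  0.3 -0.6 -0.1  0.3 -0.1 -0.  -0.1  0.3 -0.3 -0.3  0.5
  1. ]
30 [0.58 0.46] pitch 89.71
20 [0.513 0.556] pitch 79.71
10 [0.431 0.639] pitch 69.71
0 [0.336 0.706] pitch 59.709999999999994
-10 [0.23  0.755] pitch 49.709999999999994
-15 [0.174 0.773] pitch 44.709999999999994
-20 [0.118 0.786] pitch 39.709999999999994
```

Call:
{"method": "send_rows", "body": {
  "targets": [
    [1,-30,0,50,0],
    [1,-60,0,100,0],
    [1,-90,0,150,0],
    [1,-120,0,200,0],
    [1,-160,0,240,0],
    [1,-200,0,280,0],
    [1,-240,0,320,0],
    [1,-280,0,350,0]
  ]
}}

```text
time: 9.0
ee_pos: [0.5611, 0.0011, 0.4971]
tcp_rot: [176.1, -0.1, 88.3]
wrist_force: [-1.1, -0.0, -0.5]
opening: -0.0001
```

Run:
```python
from h import *
o=bot.get_obs();print(o['q'].round(2),o['ee_pos'].round(4),o['tcp_rot'].round(2),o['opening'],o['wrist_force'].round(1))
```

```text
[ 1.1000e-01  2.6310e+01  7.0700e+01  1.3046e+02 -0.0000e+00  1.7700e+00] [0.5611 0.0011 0.4971] [ 1.7606e+02 -1.2000e-01  8.8340e+01] -7.943546107533603e-05 [-1.1 -0.  -0.5]
```

Call:
{"method": "send_rows", "body": {
  "targets": [
    [1,0,0,0,0],
    [1,0,0,0,0],
    [1,0,0,0,0]
  ]
}}

```text
time: 9.38
ee_pos: [0.5609, 0.0011, 0.4974]
tcp_rot: [176.0, -0.1, 88.3]
wrist_force: [-0.5, -0.7, 0.2]
opening: -0.0001
```

Run:
```python
from h import *
o=bot.get_obs();print(o['q'].round(2),o['ee_pos'].round(4),o['tcp_rot'].round(2),o['opening'],o['wrist_force'].round(1))
```

```text
[ 1.1000e-01  2.6270e+01  7.0710e+01  1.3047e+02 -0.0000e+00  1.7800e+00] [0.5609 0.0011 0.4974] [ 1.7603e+02 -1.2000e-01  8.8340e+01] -8.444144629791287e-05 [-0.5 -0.7  0.2]
```

Call:
{"method": "send_rows", "body": {
  "targets": [
    [1,0,0,-40,0],
    [1,0,0,-60,0],
    [1,0,0,-60,0]
  ]
}}

```text
time: 9.75
ee_pos: [0.5595, 0.0011, 0.4333]
tcp_rot: [176.5, -0.1, 88.3]
wrist_force: [-0.0, 0.3, 1.0]
opening: -0.0002
```

Run:
```python
from h import *
o=bot.get_obs();print(o['q'].round(2),o['ee_pos'].round(4),o['tcp_rot'].round(2),o['opening'],o['wrist_force'].round(1))
```

```text
[1.1000e-01 1.4530e+01 4.5140e+01 1.1714e+02 0.0000e+00 1.7800e+00] [0.5595 0.0011 0.4333] [ 1.7654e+02 -1.1000e-01  8.8340e+01] -0.00016691155486465474 [-0.   0.3  1. ]
```

Call:
{"method": "send_rows", "body": {
  "targets": [
    [1,-40,0,60,0],
    [1,-200,0,300,0],
    [1,-200,0,300,0],
    [1,-200,0,300,0]
  ]
}}

```text
time: 10.25
ee_pos: [0.4188, 0.001, 0.5618]
tcp_rot: [172.6, -0.2, 88.3]
wrist_force: [0.7, 0.8, 0.4]
opening: -0.0004
```

Call:
{"method": "send_rows", "body": {
  "targets": [
    [1,-200,0,300,0],
    [1,-200,0,300,0]
  ]
}}

```text
time: 10.5
ee_pos: [0.3554, 0.001, 0.5827]
tcp_rot: [169.6, -0.3, 88.4]
wrist_force: [-0.3, -0.2, 0.2]
opening: -0.0
```

Call:
{"method": "send_rows", "body": {
  "targets": [
    [1,-200,0,300,0],
    [1,-200,0,300,0]
  ]
}}

```text
time: 10.75
ee_pos: [0.3039, 0.0011, 0.5978]
tcp_rot: [166.5, -0.4, 88.4]
wrist_force: [0.0, 0.2, -1.0]
opening: 0.0002
```

Call:
{"method": "send_rows", "body": {
  "targets": [
    [1,0,0,400,0],
    [1,0,0,400,0]
  ]
}}

```text
time: 11.0
ee_pos: [0.3195, 0.0011, 0.6219]
tcp_rot: [163.2, -0.5, 88.4]
wrist_force: [0.5, 0.3, 0.0]
opening: -0.0001
```

Call:
{"method": "send_rows", "body": {
  "targets": [
    [1,100,0,400,0],
    [1,100,0,400,0]
  ]
}}

```text
time: 11.25
ee_pos: [0.3563, 0.0011, 0.6444]
tcp_rot: [160.2, -0.6, 88.4]
wrist_force: [0.6, 0.6, -0.2]
opening: -0.0001
```

Call:
{"method": "send_rows", "body": {
  "targets": [
    [1,0,0,800,0],
    [1,0,0,800,0]
  ]
}}

```text
time: 11.5
ee_pos: [0.3598, 0.0011, 0.6658]
tcp_rot: [156.9, -0.7, 88.5]
wrist_force: [-0.1, -0.3, -0.4]
opening: 0.0
```

Run:
```python
from h import *
o=bot.get_obs();print(o['q'].round(2),o['ee_pos'].round(4),o['tcp_rot'].round(2),o['opening'],o['wrist_force'].round(1))
```

```text
[  0.18  -0.94  62.65 130.52  -0.     1.85] [0.3598 0.0011 0.6658] [156.94  -0.72  88.48] 4.5913275288113925e-05 [-0.1 -0.3 -0.4]
```

Call:
{"method": "send_rows", "body": {
  "targets": [
    [1,-50,0,400,0],
    [1,-50,0,400,0]
  ]
}}

```text
time: 11.75
ee_pos: [0.3485, 0.0011, 0.6863]
tcp_rot: [153.7, -0.8, 88.5]
wrist_force: [-0.4, -0.0, -0.2]
opening: 0.0
```

Call:
{"method": "send_rows", "body": {
  "targets": [
    [1,-50,0,400,0],
    [1,-50,0,400,0]
  ]
}}

```text
time: 12.0
ee_pos: [0.3386, 0.0011, 0.7063]
tcp_rot: [150.5, -0.9, 88.6]
wrist_force: [0.7, -0.1, -0.3]
opening: -0.0002
```

Call:
{"method": "send_rows", "body": {
  "targets": [
    [1,-50,0,400,0],
    [1,-50,0,400,0]
  ]
}}

```text
time: 12.25
ee_pos: [0.3292, 0.0011, 0.7255]
tcp_rot: [147.3, -1.0, 88.6]
wrist_force: [0.1, -0.2, 0.2]
opening: 0.0001
```

Call:
{"method": "send_rows", "body": {
  "targets": [
    [1,-100,0,400,0],
    [1,-100,0,400,0]
  ]
}}

```text
time: 12.5
ee_pos: [0.299, 0.0011, 0.742]
tcp_rot: [144.3, -1.1, 88.7]
wrist_force: [-0.5, -0.5, 0.8]
opening: 0.0001
```

Call:
{"method": "send_rows", "body": {
  "targets": [
    [1,-100,0,400,0],
    [1,-100,0,400,0]
  ]
}}

```text
time: 12.75
ee_pos: [0.2712, 0.001, 0.7557]
tcp_rot: [141.6, -1.2, 88.7]
wrist_force: [-1.0, 0.0, -0.1]
opening: -0.0001
```

Run:
```python
from h import *
o=bot.get_obs();print(o['q'].round(2),o['ee_pos'].round(4),o['tcp_rot'].round(2),o['opening'],o['wrist_force'].round(1))
```

```text
[ 2.6000e-01 -8.1900e+00  7.0750e+01  1.3049e+02 -4.0000e-02  1.9100e+00] [0.2712 0.001  0.7557] [141.57  -1.15  88.74] -0.00010219187655414787 [-1.   0.  -0.1]
```

Call:
{"method": "send_rows", "body": {
  "targets": [
    [1,-100,0,400,0],
    [1,-100,0,400,0]
  ]
}}

```text
time: 13.0
ee_pos: [0.2451, 0.0009, 0.7669]
tcp_rot: [139.1, -1.2, 88.8]
wrist_force: [-0.7, -0.9, 0.1]
opening: 0.0001
```

Call:
{"method": "send_rows", "body": {
  "targets": [
    [1,-150,0,400,0],
    [1,-150,0,400,0]
  ]
}}

```text
time: 13.25
ee_pos: [0.2132, 0.0011, 0.7805]
tcp_rot: [135.6, -1.2, 88.5]
wrist_force: [0.4, -0.2, 0.2]
opening: 0.0
```

Run:
```python
from h import *
o=bot.get_obs();print(o['q'].round(2),o['ee_pos'].round(4),o['tcp_rot'].round(2),Rn.from_euler('xyz',o['tcp_rot'],degrees=True).as_matrix().round(3))
```

```text
[  8.72 -13.76  70.76 130.49  -6.3    8.16] [0.2132 0.0011 0.7805] [135.63  -1.18  88.5 ] [[ 0.026  0.714  0.699]
 [ 0.999 -0.033 -0.004]
 [ 0.021  0.699 -0.715]]
```

Call:
{"method": "send_rows", "body": {
  "targets": [
    [1,20,20,-40,0],
    [1,45,45,-90,0],
    [1,70,70,-140,0],
    [1,95,100,-190,0],
    [1,120,130,-240,0],
    [1,140,160,-290,0],
    [1,160,190,-340,0],
    [1,180,220,-390,0],
    [1,195,245,-430,0],
    [1,200,255,-455,0]
  ]
}}

```text
time: 14.5
ee_pos: [0.4118, 0.2519, 0.3351]
tcp_rot: [135.8, -1.2, 88.8]
wrist_force: [0.4, 0.1, 0.6]
opening: -0.0
```

Call:
{"method": "send_rows", "body": {
  "targets": [
    [1,0,0,-15,0],
    [1,0,0,-30,0],
    [1,0,0,-30,0]
  ]
}}

```text
time: 14.88
ee_pos: [0.4113, 0.2507, 0.3073]
tcp_rot: [135.8, -1.2, 88.8]
wrist_force: [-0.7, 0.3, 0.0]
opening: -0.0002
```

Run:
```python
from h import *
o=bot.get_obs();print(o['q'].round(2),o['ee_pos'].round(4),o['tcp_rot'].round(2),o['wrist_force'].round(1))
snap('top','top4');snap('scene','scene4');snap('wrist','wrist4')
a=cv2.imread('pics/top4.png');s=cv2.imread('pics/scene4.png')
cv2.imwrite('pics/c7.png',np.hstack([cv2.resize(a[140:300,155:315],None,fx=2.5,fy=2.5,interpolation=cv2.INTER_CUBIC),cv2.resize(s[190:390,160:360],None,fx=2,fy=2,interpolation=cv2.INTER_CUBIC)]))
```

```text
[ 49.72 -36.55 -25.36  69.   -32.16  41.94] [0.4113 0.2507 0.3073] [135.77  -1.2   88.76] [-0.7  0.3  0. ]
```

View pics/c7.png

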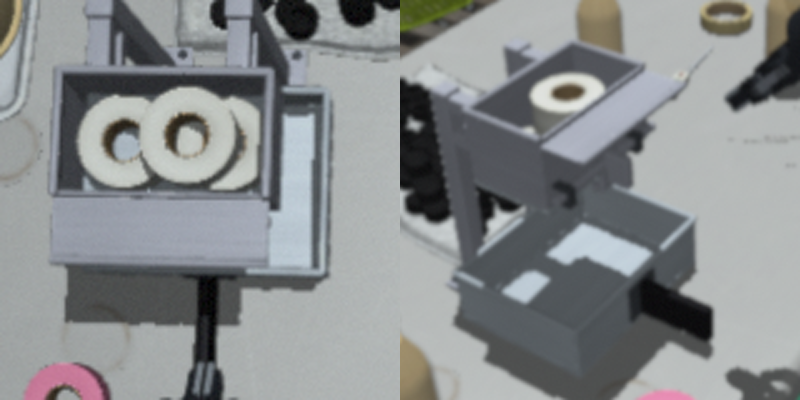

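View pics/wrist4.png

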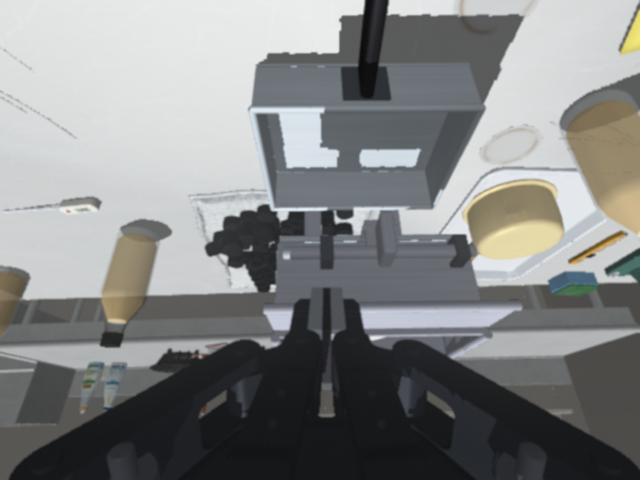

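Run:
```python
from h import *
w=load('wrist4');p=[.6095,.2905,-.0314]
names=['tab front bl','tab f br','lip L','lip R','guideR','guideL']
print(proj(w,W(p,[[-.101,.006,.195],[-.101,-.006,.195],[-.112,.0915,.28],[-.112,-.0915,.28],[-.078,-.045,.215],[-.078,.075,.215]])).round(1))
print(proj(w,[[0,0,0]]+w['obs']['ee_pos']))
a=cv2.imread('pics/wrist4.png');cv2.imwrite('pics/c8.png',cv2.resize(a[190:350,250:530],None,fx=2.8,fy=2.8,interpolation=cv2.INTER_CUBIC))
```

```text
[[382.3 209.7]
 [368.3 209.8]
 [517.  300.1]
 [258.1 304.1]
 [322.8 243.8]
 [458.5 242. ]]
[[325.00104258 304.48814031]]
```

View pics/c8.png

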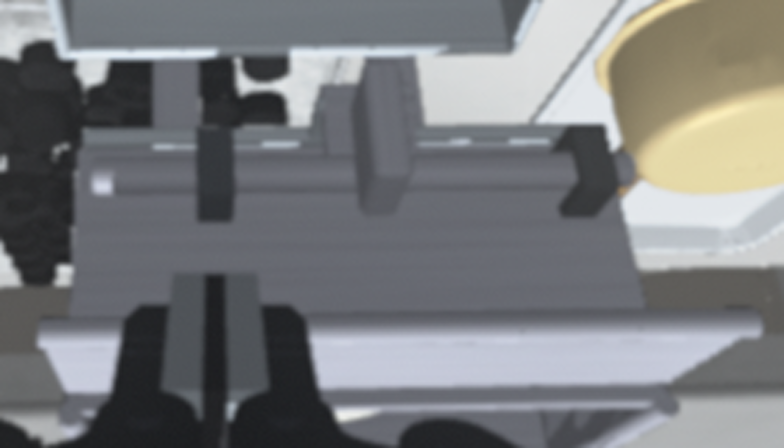

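Run:
```python
from h import *
w=load('wrist4')
p=[.5995,.2896,-.028];P=np.array([[-.0915,-.119,.07],[-.0915,.119,.07],[.0915,-.119,.07],[.0915,.119,.07]])
print(proj(w,W(p,P)).round(1))
x,r=fit([(w,P,np.array([(249,108),(484,106),(270,208),(434,207)]))],p);print('pan',x.round(4),r.round(1).tolist())
B=np.array([[-.112,.0915,.282],[-.112,-.0915,.282],[-.078,-.045,.215],[-.078,.075,.215]])
x,r=fit([(w,B,np.array([(522,306),(263.5,308),(327,250),(459,250)]))],[.61,.29,-.03]);print('bin',x.round(4),r.round(1).tolist())
```

```text
[[245.9 107.5]
 [479.8 105. ]
 [270.3 208.1]
 [431.  205.9]]
pan [ 0.6001  0.2928 -0.0341] [[0.5, -0.7], [-1.0, -0.1], [2.1, -0.0], [-1.5, -0.7]]
bin [ 0.6169  0.2933 -0.0465] [[-3.6, 0.5], [2.4, 1.3], [0.5, -2.8], [1.0, -3.7]]
```

Call:
{"method": "send_rows", "body": {
  "targets": [
    [1,15,17,-15,0],
    [1,35,17,-35,0],
    [1,60,17,-60,0],
    [1,80,17,-80,0],
    [1,90,17,-92,0],
    [1,97,17,-100,0],
    [1,97,17,-100,0]
  ]
}}

```text
time: 15.9
ee_pos: [0.5087, 0.2681, 0.2066]
tcp_rot: [135.8, -1.1, 88.7]
wrist_force: [-0.5, -0.4, 0.1]
opening: 0.0001
```

Run:
```python
from h import *
o=bot.get_obs();print(o['q'].round(2),o['ee_pos'].round(4),o['tcp_rot'].round(2),o['wrist_force'].round(1))
snap('scene','scene5');snap('wrist','wrist5')
a=cv2.imread('pics/wrist5.png');s=cv2.imread('pics/scene5.png')
cv2.imwrite('pics/c9.png',np.hstack([cv2.resize(a[120:320,230:430],None,fx=2,fy=2,interpolation=cv2.INTER_CUBIC),cv2.resize(s[190:323,190:323],(400,400),interpolation=cv2.INTER_CUBIC)]))
```

```text
[ 40.87 -27.71 -32.2   49.23 -27.18  33.53] [0.5087 0.2681 0.2066] [135.83  -1.14  88.74] [-0.5 -0.4  0.1]
```

View pics/c9.png

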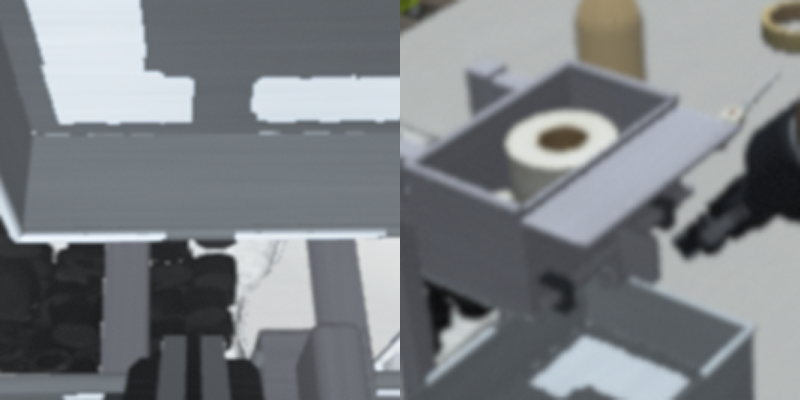

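Call:
{"method": "send_rows", "body": {
  "targets": [
    [1,5,0,-3,0],
    [1,10,0,-6,0],
    [1,10,0,-6,0],
    [1,10,6,-6,0],
    [1,10,12,-6,0],
    [1,10,17,-6,0],
    [1,10,17,-6,0]
  ]
}}

```text
time: 16.88
ee_pos: [0.5185, 0.2857, 0.2003]
tcp_rot: [135.8, -1.1, 88.8]
wrist_force: [-0.8, -0.4, -0.3]
opening: 0.0003
```

Run:
```python
from h import *
o=bot.get_obs();print(o['q'].round(2),o['ee_pos'].round(4),o['tcp_rot'].round(2),o['wrist_force'].round(1))
snap('wrist','wrist6')
a=cv2.imread('pics/wrist6.png')
cv2.imwrite('pics/c10.png',cv2.resize(a[170:370,230:430],None,fx=3,fy=3,interpolation=cv2.INTER_CUBIC))
```

```text
[ 41.78 -24.67 -30.87  47.89 -27.68  34.3 ] [0.5185 0.2857 0.2003] [135.84  -1.13  88.81] [-0.8 -0.4 -0.3]
```

View pics/c10.png

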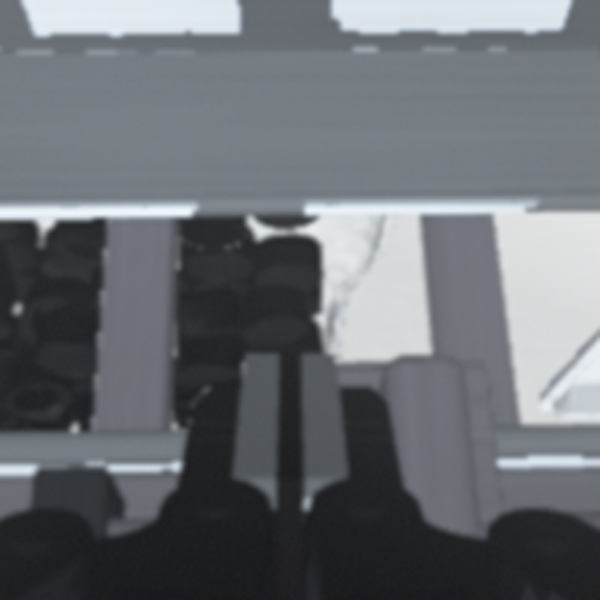

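Call:
{"method": "send_rows", "body": {
  "targets": [
    [1,0,5,0,0],
    [1,0,10,0,0],
    [1,0,15,0,0],
    [1,1,20,0,0],
    [1,1,25,0,0],
    [1,1,30,0,0],
    [1,1,34,0,0],
    [1,1,34,0,0]
  ]
}}

```text
time: 17.92
ee_pos: [0.5194, 0.3198, 0.2004]
tcp_rot: [135.8, -1.2, 88.8]
wrist_force: [-0.5, -0.0, 0.1]
opening: -0.0
```

Run:
```python
from h import *
o=bot.get_obs();print(o['q'].round(2),o['ee_pos'].round(4),o['tcp_rot'].round(2),o['wrist_force'].round(1))
snap('wrist','wrist7');snap('top','top7');snap('scene','scene7')
a=cv2.imread('pics/wrist7.png');t=cv2.imread('pics/top7.png');s=cv2.imread('pics/scene7.png')
cv2.imwrite('pics/c11.png',np.hstack([cv2.resize(a[170:370,230:430],(400,400)),cv2.resize(t[140:300,155:315],(400,400))]))
cv2.imwrite('pics/c12.png',cv2.resize(s[180:380,150:370],None,fx=2.7,fy=2.7,interpolation=cv2.INTER_CUBIC))
```

```text
[ 44.9  -20.64 -27.87  48.23 -29.46  37.21] [0.5194 0.3198 0.2004] [135.84  -1.16  88.82] [-0.5 -0.   0.1]
```

View pics/c11.png

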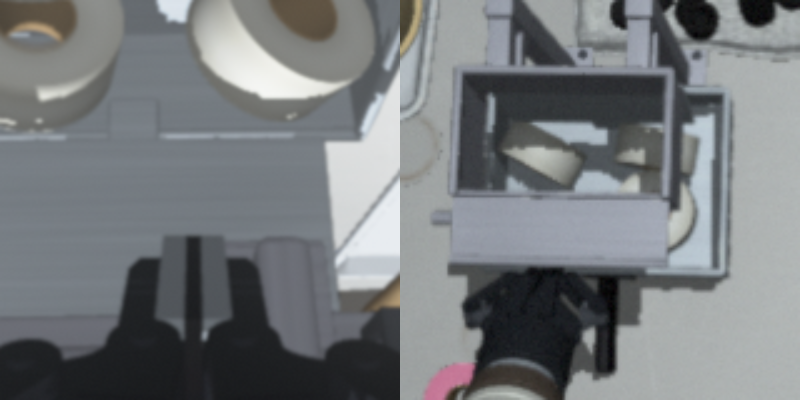

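View pics/c12.png

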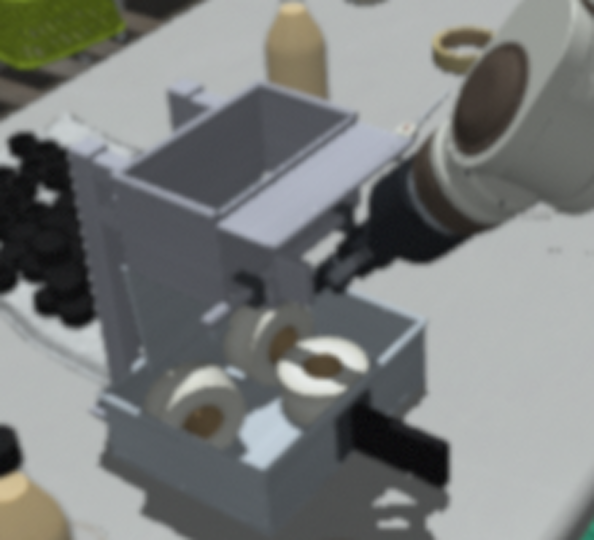

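Call:
{"method": "send_rows", "body": {
  "targets": [
    [1,0,2,0,0],
    [1,0,4,0,0],
    [1,0,4,0,0],
    [1,0,0,0,0],
    [1,0,-4,0,0],
    [1,-12,-8,10,0],
    [1,-40,-8,40,0],
    [1,-80,-8,80,0],
    [1,-110,-8,110,0],
    [1,-110,-8,110,0]
  ]
}}

```text
time: 19.32
ee_pos: [0.4082, 0.312, 0.3148]
tcp_rot: [135.6, -1.4, 88.9]
wrist_force: [0.6, 0.5, -0.1]
opening: -0.0002
```

Run:
```python
from h import *
o=bot.get_obs();print(o['ee_pos'].round(4),o['tcp_rot'].round(2),o['wrist_force'].round(1))
snap('wrist','wrist8');snap('top','top8');snap('scene','scene8')
a=cv2.imread('pics/wrist8.png');t=cv2.imread('pics/top8.png');s=cv2.imread('pics/scene8.png')
cv2.imwrite('pics/c13.png',np.hstack([cv2.resize(s[180:380,150:350],(400,400)),cv2.resize(t[140:300,155:315],(400,400))]))
p=[.611,.2932,-.0314]; w=load('wrist8')
for b in (.03,.035,.04,.045): print(b,proj(w,W(p,[[-.101,b-.006,.2],[-.101,b+.006,.2],[-.078,-.045,.215],[-.078,.075,.215]])).round(0).tolist())
```

```text
[0.4082 0.312  0.3148] [135.64  -1.43  88.91] [ 0.6  0.5 -0.1]
0.03 [[335.0, 215.0], [349.0, 215.0], [258.0, 244.0], [391.0, 242.0]]
0.035 [[341.0, 215.0], [355.0, 215.0], [258.0, 244.0], [391.0, 242.0]]
0.04 [[347.0, 215.0], [360.0, 215.0], [258.0, 244.0], [391.0, 242.0]]
0.045 [[352.0, 215.0], [366.0, 215.0], [258.0, 244.0], [391.0, 242.0]]
```

View pics/c13.png

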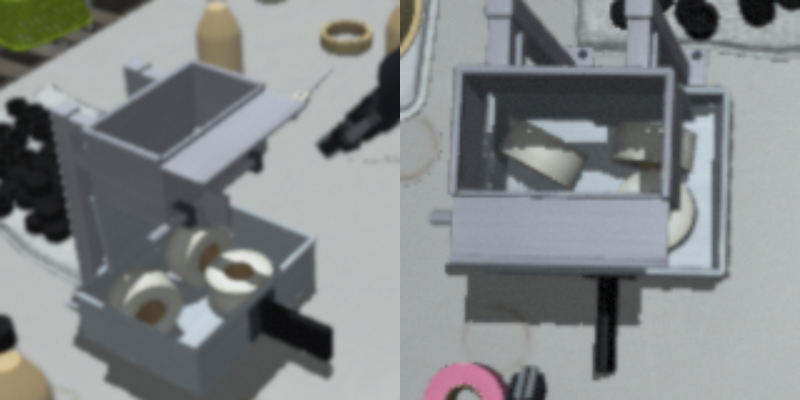

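View pics/wrist8.png

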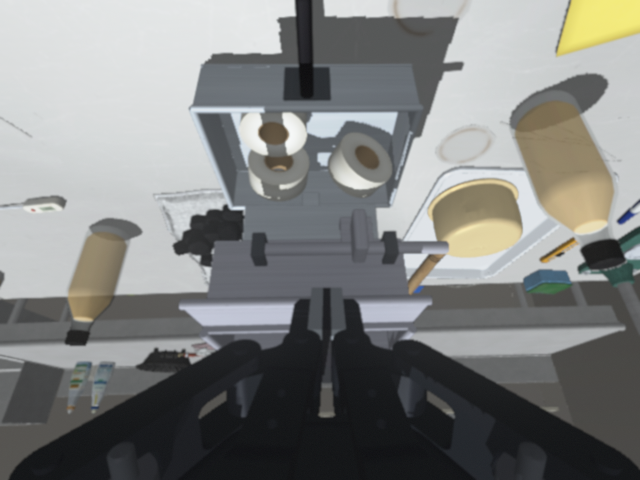

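Run:
```python
from h import *
w=load('wrist8');s=load('scene8');t=load('top8')
def tri(o):
    r=least_squares(lambda X:np.concatenate([(proj(c,X)-px).ravel() for c,px in o]),[.57,.25,.05]);return r.x.round(3),r.fun.round(1)
cs=lambda u,v:crop([(u,v)],2,150,180)
print('front roll',tri([(w,[(275,133)]),(s,cs(238,272))]))
print('left roll',tri([(w,[(367,158)]),(s,cs(152,310))]))
print('rear roll',tri([(w,[(279,163)]),(s,cs(210,255))]))
P=np.array([[.0915,-.119,.07],[-.0915,-.119,.07],[-.191,0,.06]])
x,r=fit([(t,P,crop([(329,89),(327,274),(204,372)],2.5,155,140)),(s,np.array([[-.0915,-.119,.07],[-.0915,.119,.07]]),crop([(315,240),(198,350)],2,150,180))],[.6,.29,0]);print(x,r.round(1).tolist())
print(bot.get_obs()['time'])
```

```text
front roll (array([0.57 , 0.252, 0.042]), array([-0.1,  0.5,  0.5,  1. ]))
left roll (array([0.612, 0.368, 0.049]), array([-0.2,  0.8,  0.7,  1.4]))
rear roll (array([0.613, 0.251, 0.052]), array([-0.1,  0.4,  0.3,  0.7]))
[ 0.60096604  0.28892851 -0.03281824] [[0.6, -0.0], [-0.3, -0.5], [0.2, 0.2], [0.4, -1.1], [-0.4, 1.4]]
19.475
```

Call:
{"method": "send_rows", "body": {
  "targets": [
    [1,-20,0,20,0],
    [1,-40,0,40,0],
    [1,-40,0,40,0],
    [1,-40,0,40,0]
  ]
}}

```text
time: 19.98
ee_pos: [0.37, 0.3111, 0.3488]
tcp_rot: [135.9, -1.0, 88.8]
wrist_force: [0.6, 0.2, -0.7]
opening: -0.0
```

Run:
```python
from h import *
o=bot.get_obs();print(o['time'],o['ee_pos'],np.abs(o['qd']).max().round(2),o['wrist_force'].round(1))
a=load('scene8')['pixels'];t=load('top0')['pixels'];t8=bot.camera('top')['pixels']
print('bottle diff',np.abs(t[175:225,450:505].astype(int)-t8[175:225,450:505]).mean())
print(bot.job_done())
```

```text
19.975 [0.36997568 0.31109564 0.34883892] 0.39 [ 0.6  0.2 -0.7]
bottle diff 1.8536969696969696
the job is handed in; nothing more can be done
None
```

The job is handed in, at about 20 s of the 56 s allowed. All three rolls are in the pan and the pan stands under the bin.

- **Pan:** I gripped it by its black grip and slid it under the bin. It sits about 10 mm towards the front and within about 3 mm sideways. It is square to within 0.5°, with the grip to the front.
- **Tilt:** The moves only allow a turn about the vertical, so I tilted the tool to about 44° by repeatedly commanding poses above the arm's reach. The tilt gained in each call carried over to the next.
- **Latch:** I came in under the lip from the front and pushed the bolt to the bin's left, then backed off.

The last checks, in pictures taken just before a final small retreat and the hand-in:

- **Bolt and floor:** The bolt shows about 40 to 45 mm of travel, and the floor hangs open.
- **Rolls:** All three are within the pan's outline. Their hole centres measure 42 to 52 mm above the table. At least two lie on edge or leaning rather than flat, which the height limits allow.
- **Bottle:** Its patch in the top picture shows no visible change from the start.
- **Contact:** Force readings at the end were noise level, so the arm was touching nothing.

One disagreement: the wrist camera put both the bin and the pan about 3 mm further left than the fixed cameras did. It shifted both by the same amount, so their position relative to each other is unaffected.

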